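# Stop the board vice, hang its pad back on the rest bar, reset the stop

### The arm

A 6-joint arm with a two-finger parallel gripper is mounted at the origin on the work surface. World frame = base frame: x ahead of the robot, y to its left, z up, the work surface at z = 0. Lengths are in m, angles in rad, forces in N, time in s.
With the tool pointing down it reaches from about 0.35 to 0.975 m from the base axis. Payload 17.4 kg.
Tool frame: the origin (TCP) lies midway between the tips of the shut fingers; the grasp point (between the pads) lies 19 mm behind it (env.grip_depth is the distance from the TCP to the grasp point, in m); z points along the fingers, y is the line along which they close (so a half turn about z gives the same grasp; the last joint's range is limited). The gripper opens to 85 mm and grips with 20 to 120 N. Pads are 22 mm wide; open, the fingers measure 114 mm over their backs; the gripper's body (76 mm by 85 mm) begins 54 mm behind the grasp point. The pads swing forward as they close: fully open they stand 13 mm farther back than shut.
Start: joints at [-1.321, 0.116, 1.442, -0, 1.584, -0.038], TCP at [0.192, -0.647, 0.2] pointing down, gripper open.
Joint ranges: [-2.83, 2.83], [-0.83, 2.19], [0.07, 2.5], [-1.14, 4.28], [0.01, 3], [-2.97, 2.97]. Speed limits (rad/s): [1.89, 1.89, 2.22, 3.14, 3.14, 3.14].

### API

Orientations are given as [roll, pitch, yaw] about the fixed x, y, z axes, in that order (R = Rz(yaw) Ry(pitch) Rx(roll)).
In Python, from cell import env gives the robot as it stands. The module is installed in compiled form; this text tells all that it offers.
- The arm moves only by the tool move_arm, never from a script. Its argument "targets" is a list of rows, each a list of 3 entries, a list of its own where there are three numbers: the shift along the tool's x, y, z in m, then the turn, a rotation vector about the tool's x, y, z in rad, then the closure, from -1 (fully open) to 1 (shut). A call has 1 to 10 rows; each row is the pose to reach, as a shift and turn from the pose commanded when the call began, along the tool's axes at that moment; what a row does not reach only later rows make up. A row lasts 1/8 s, in which the tool goes at most 62.5 mm and 10.7 degrees, less where a joint would pass 70% of its speed; a pose out of reach is approached as far as the arm can. A call with a gripper value outside its range is refused whole. The fingers move at their own pace and stop on an object; the grip force is fixed at half the most. Time passes only in rows, so rows that repeat a pose let the fingers close. It gives the time, the measured TCP pose, the force, the opening and the grip force at its end, in the units of the state.
- env.sense(): the state, without advancing time (a new reading comes with each control period).
- env.read_camera(name): name is "side" or "top"; returns a dict with "image" (400x640x3 uint8, blue, green, red), "z_map" (400x640 float32, m along the optical axis (not along the pixel's ray), 0 where there is no reading), "fov_y" (degrees; the focal length in pixels is half the picture's height over the tangent of half this angle, whatever the lens; pixels are square), "cx", "cy" (the principal point, pixels), "R" (3x3) and "t" (3): a world point X has camera coordinates R X + t. Camera axes: x right, y down, z forward; pixel columns grow to the right and rows downward; lengths in m; the calibration is good to about 2 mm. A picture is of the moment at which its call begins.
- env.sign_off(): hands the job in; it is judged then, once.
The state is a dict: "time": time; "qpos": joint angles; "joint_velocities": joint speeds; "tau": joint torques, N m; "tcp_pos": TCP position; "eef_rot": TCP orientation; "ft_force": force on the tool from outside, world axes, zero at the start; "wrist_torque": the same for the moment, N m; "gripper_width": finger opening in m; "gripper_force": force on a finger pad.
Only numpy, scipy, OpenCV 4.12 (cv2) and the standard library are available. Lean on these libraries where they do the work, as an engineer would, in place of code of your own. Each camera call takes 0.05 s, during which the arm holds its last target. There are 200 camera calls.

### The job

The grey saddle pad was left standing between the jaws of the motorised board vice. Press the mushroom stop button until it latches down; then take the pad out and lower it, without dropping it, over the rest bar so that it sits fully down on the bar and hangs there by itself; only then twist the mushroom head clockwise (seen from above) to reset it, so that it comes fully up again. Never touch the pad while the stop button is up, and leave the other things on the bench where they are.

Things in the scene. Friction and masses are not known exactly. Their poses are not given: they have to be found in the camera images.
- pad: Plain grey rigid saddle pad, an upside-down U: 52 mm in its x, 38 mm in y, 60 mm high, about 0.16 kg. Two legs (11 mm thick in x, 36 mm high) leave a channel 30 mm wide, 36 mm high, right through along y, under a solid crown 24 mm thick. Origin: centre of the underside of the feet, z up. It starts standing between the vice jaws.
- vice: Low fixed board vice: dark bed 120 mm (x) by 150 mm (y), 20 mm thick; on it two upright aluminium jaws (34 mm in x, 24 mm in y, tops 77 mm above the bench), one on each y side of the pad, 48 mm apart. The jaws cover the pad's y faces to 3 mm below its top; only its x faces are free. Origin: centre of the bed's underside. The pad stands on the bed.
- stop (a joint): Travel of the mushroom stop button, m: 0 = up, 0.008 = latched down. A spring resists the push with up to about 7 N; pushed less than half way it springs back, pushed farther it snaps down and stays.
- stop_head (a joint): Turn of the mushroom head, rad, clockwise from above: 0 at rest, 1.3 at its end; a light spring turns it back. When the button is latched, turning past about 0.9 rad cams it up and it pops out; let the hand rise some 6 mm while turning to 1.15 rad.
- stop_top (a point): Centre of the top of the round black mushroom head (40 mm diameter, 20 mm thick, white bar on top) on the fixed grey stop box (110 mm x, 120 mm y, 60 mm high). Top 107 mm above the bench when up, 99 mm when latched; under the head a stem of 22 mm diameter and, on the box, a 44 mm collar 6 mm high. Moves and turns with the head; z up.
- bar_mid (a point): Middle of the rest bar's axis: a level steel bar, 20 mm diameter, along this point's y, free 89 mm either way, axis 130 mm above the bench. A fixed grey back plate stands on its +x side, face 31 mm from the axis, top 70 mm above the axis: no room for a finger behind the hung pad. Fully down, the pad's origin is 26 mm below the axis, its y along the bar, either way round.
- mat_mid (a point): Centre of the top of a dark 110 by 110 mm rubber mat, 3 mm thick, lying fixed and clear on the bench: free room to set something down.
- reel: Bystander: solder reel, 50 mm diameter, 36 mm high, origin at its underside.
- meter: Bystander: multimeter lying flat, 140 by 75 by 34 mm, origin under its centre.
- driver: Bystander: screwdriver lying on the bench, about 0.2 m long along its x.
- mug: Bystander: mug, 80 mm diameter, 90 mm high.
- flux: Bystander: small bottle, 32 mm diameter, 110 mm high.
- partsbin: Bystander: small open parts bin, 85 by 60 by 28 mm.
Things that resemble listed ones, but are neither listed nor needed, are in the scene too. Leave any red or yellow look-alike of the part that bears bar_mid alone. Leave any yellow look-alike of the pad alone.

How it is judged:
By the outcome, as a careful person would: the job done as asked, in the order asked, and still so for the second after the job is handed in, with the robot touching nothing.
It also fails if it takes over 69 s, if anything falls off the work surface, if the arm or the gripper's body presses on something with over 40 N, if the wrist force passes 120 N, or if a joint passes its speed limit or range.

## Working session

There is one attempt and no reset: what is moved stays moved. The work goes in short steps, Python scripts to look and compute and a tool call to move; the robot and the scene stay as the last step left them, time stands still between calls to the robot, and variables do not carry over. Pictures are saved under pics/ and viewed, at most 10 in all, crops included, and the job is handed in when it is done.

Besides the shell and the picture viewer there is one more tool, called after ">>>" by a JSON object that holds its "fn" and its "kwargs". move_arm: Moves the arm, as the interface text tells. Its arguments: {"type":"object","properties":{"targets":{"type":"array","items":{"type":"array"}}},"required":["targets"]}

```bash
mkdir -p pics
cat > h.py <<'E'
import numpy as np, cv2
from cell import env
def cam(n,save=None):
    c=env.read_camera(n); im=np.array(c["image"]); z=np.array(c["z_map"])
    f=200/np.tan(np.radians(c["fov_y"])/2)
    v,u=np.mgrid[:400,:640]
    P=np.stack([(u-c["cx"])/f*z,(v-c["cy"])/f*z,z],-1)
    W=(P-np.array(c["t"]))@np.array(c["R"]); W[z==0]=np.nan
    if save: cv2.imwrite(save,im)
    np.savez(n+".npz",im=im,W=W)
    return im,W
E
python3 - <<'E'
from h import *
for n in("top","side"): cam(n,f"pics/{n}0.png")
s=env.sense(); print(s["time"],s["tcp_pos"],s["eef_rot"],s["ft_force"],s["gripper_width"],env.grip_depth)
E
```

```text
0.1 [ 0.19157329 -0.64704423  0.19907425] [-3.14060036e+00 -5.48310015e-05  2.87854884e-01] [-0.69341033  0.73636247  0.33004744] 0.08565828292905733 0.0187
```

View pics/top0.png

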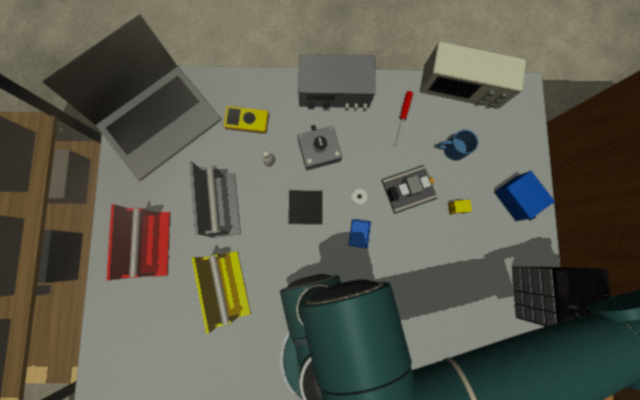

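View pics/side0.png

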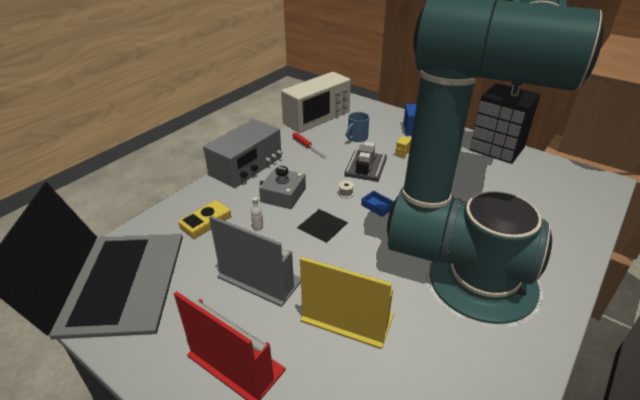

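The top view shows the vice with the grey pad at about (408,188) and the yellow pad look-alike at (460,206). The stop box is at (320,147), with its black head at (320,143). The rest bars are grey (213,200), red (140,243) and yellow (222,290); the mat is at (306,207), the reel (360,197) and the flux bottle (268,158). By the description I choose the grey pad in the vice and the grey rest. I'll check both in a close crop and measure.

Run:
```python
from h import *
d=np.load("top.npz");im,W=d["im"],d["W"]
a=cv2.resize(im[155:220,375:475],(800,520),interpolation=cv2.INTER_CUBIC)[:, :]
b=cv2.resize(im[155:245,180:250],(400,514)); c=cv2.resize(im[115:175,290:350],(400,400))
cv2.imwrite("pics/c1.png",np.vstack([cv2.resize(a,(400,260)),np.zeros((1,400,3),np.uint8)])) 
o=np.zeros((560,790,3),np.uint8); o[:260,:400]=cv2.resize(a,(400,260)); o[270:560,:290]=cv2.resize(c,(290,290)); o[:514,400:790]=b[:,:390]; cv2.imwrite("pics/c1.png",o)
def stat(nm,u0,u1,v0,v1,z0,z1):
    P=W[v0:v1,u0:u1].reshape(-1,3); C=im[v0:v1,u0:u1].reshape(-1,3)
    m=(P[:,2]>z0)&(P[:,2]<z1); P=P[m]
    if len(P)<4: print(nm,len(P));return
    r=cv2.minAreaRect((P[:,:2]*1000).astype(np.float32))
    print(nm,len(P),"mean",P.mean(0).round(4),"med z",np.median(P[:,2]).round(4),"rect",np.round(r[0],1),np.round(r[1],1),round(r[2],1))
stat("bed",375,442,160,218,.012,.03)
stat("tops",375,442,160,218,.065,.095)
stat("jaws",375,442,160,218,.0735,.0785)
stat("pad",375,442,160,218,.0785,.09)
stat("stopbox",290,350,115,175,.05,.064)
stat("stophead",300,345,120,165,.095,.12)
stat("bar",185,245,160,240,.12,.145)
stat("plate",185,245,160,240,.17,.22)
stat("mat",285,327,185,228,.0015,.02)
for n,u,v in(("bench",270,250),("reel",360,197),("flux",268,156),("mug",462,143),("origin?",360,300)): print(n,W[v,u].round(3))
np.set_printoptions(linewidth=250)
print((W[168:214:2,380:440:2,2]*1000).round(0))
print("pad x y",W[188,408],W[188,418],W[198,408])
```

```text
bed 1033 mean [ 0.5196 -0.262   0.02  ] med z 0.0192 rect [ 523.9 -263.9] [120.1 151.2] 19.9
tops 406 mean [ 0.5245 -0.262   0.0762] med z 0.0764 rect [ 526.  -262.2] [51.7 96.1] 19.3
jaws 231 mean [ 0.5248 -0.2636  0.0761] med z 0.0762 rect [ 526.3 -263. ] [51.7 94.5] 19.3
pad 99 mean [ 0.5271 -0.2619  0.0801] med z 0.08 rect [ 523.9 -262.3] [62.  72.1] 57.1
stopbox 1090 mean [0.6478 0.0309 0.0584] med z 0.0585 rect [651.1  30.2] [111.5 120.3] 16.1
stophead 130 mean [0.6495 0.0307 0.1033] med z 0.1035 rect [650.8  30.1] [37.1 38.5] 63.2
bar 687 mean [0.4623 0.3484 0.1353] med z 0.1361 rect [462.2 350.3] [198.1  52.3] 6.0
plate 418 mean [0.4583 0.3744 0.1916] med z 0.1967 rect [460.3 376.3] [199.1   9.8] 7.9
mat 677 mean [0.4628 0.0729 0.0034] med z 0.003 rect [465.2  73.1] [137.2 133.4] 0.6
bench [ 0.323  0.184 -0.004]
reel [ 0.491 -0.1    0.032]
flux [0.604 0.189 0.098]
mug [ 0.684 -0.451  0.001]
origin? [ 0.244 -0.007  0.669]
[[  0.  -3.   1.  -2.  -1.  -7.  -0.  -4.  -3.  -2.  -2.  -4.  -5.  -1.  -2.  -3.   1.  19.  18.  24.  24.  26.  22.  -0.  -1.  -2.  -3.   0.  -5.  -3.]
 [ -
[... 2784 characters left out ...]
1.  16.  18.  17.  19.  17.  26.  29.  25.  21.  20.  12.  10.  nan   1.  -1.  -0.  -1.  -3.   1.  -3.  -3.  -4.  -1.]
 [ -2.   2.  -1.   1.  -2.  -1.   6.  20.  18.  23.  26.  28.  24.  15.  15.  18.   2.  -1.   3.  -8.  -3.   2.   0.   1.  -1.   1.  -4.   4.  -1.  -2.]
 [ -3.  -2.  -3.  -6.  -5.  -5.   2.  17.  24.  22.  17.  17.  19.   1.  -5.  -1.  -3.   0.  -1.   1.  -5.   1.   0.  -3.  -7.  -6.   1.  nan  -3.  -4.]
 [ -4.  -2.   2.   0.  -4.   3.  -4.   7.  17.  20.  -3.  -1.  -4.   2.  -3.   0.  -2.  -4.  -6.  -5.  -0.  -7.   1.  -7.  -3.  -5.   3.  -0.  -2.  -3.]]
pad x y [ 0.5176224  -0.24719412  0.05864704] [ 0.51474777 -0.27336063  0.0766532 ] [ 0.49209191 -0.25702729  0.01867732]
```

View pics/c1.png

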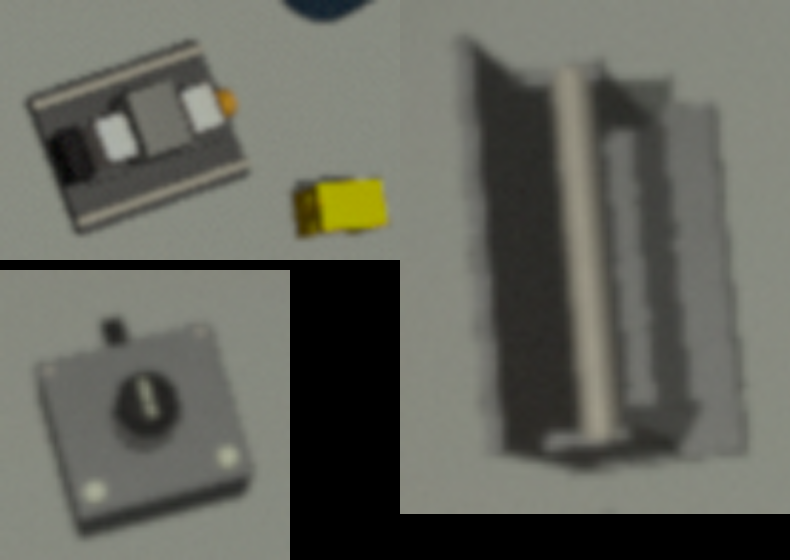

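The crop confirms the choice: a grey pad between two white jaws, a black mushroom head with a white bar, and the grey rest, whose back plate is on its left (world +y). World +x is image-up and +y is image-left. One refinement by segmentation before moving.

```bash
cat >> h.py <<'E'
def ray(c,u,v,z):
    f=200/np.tan(np.radians(c["fov_y"])/2); R=np.array(c["R"]);t=np.array(c["t"])
    d=np.stack([(u-c["cx"])/f,(v-c["cy"])/f,np.ones_like(u,float)],-1)@R; o=-R.T@t
    return o+d*((z-o[2])/d[...,2])[...,None]
E
python3 - <<'E'
from h import *
np.set_printoptions(linewidth=250,suppress=True)
c=env.read_camera("top");im=np.array(c["image"]);g=im.mean(2)
print("cam pos",-np.array(c["R"]).T@np.array(c["t"]))
print(g[172:236:6,195:240].astype(int))
print(g[176:200,398:424].astype(int))
W=np.load("top.npz")["W"]
# bar
m=np.zeros_like(g,bool); m[172:228,200:225]=(g[172:228,200:225]>125)&(W[172:228,200:225,2]>.115)
cs=[(np.nonzero(m[v])[0].mean(),v,m[v].sum()) for v in range(175,226) if m[v].sum()>2]
P=ray(c,np.array([a[0] for a in cs]),np.array([a[1] for a in cs],float),.136)
k=np.polyfit(P[:,0],P[:,1],1,);print("bar line",k,np.degrees(np.arctan(k[0])),"widths",[a[2] for a in cs][::6],P[0],P[-1],(P[:,1]-np.polyval(k,P[:,0])).std())
# bar rel plate/bracket extents
for n,lo,hi in(("plate",.185,.21),("barz",.128,.145)):
    q=W[155:245,180:250].reshape(-1,3);q=q[(q[:,2]>lo)&(q[:,2]<hi)];print(n,q.min(0),q.max(0))
# head
m=np.zeros_like(g,bool);m[120:165,300:345]=W[120:165,300:345,2]>.092
v,u=np.nonzero(m);(cc,r)=cv2.minEnclosingCircle(np.stack([u,v],1).astype(np.float32));print("head",cc,r,ray(c,np.array(cc[0]),np.array(cc[1]),.1),ray(c,np.array(u.mean()),np.array(v.mean()),.1))
E
```

```text
cam pos [0.30538915 0.07163525 1.22957374]
[[ 44  44  45  44  44  46  46  42  42  47  53  82 112 130 137 134 121 100  75  49  42  41  41  43  47  56  66  74  79  78  81  84 102 119 124 125 128 128 126 127 131 132 133 133 134]
 [ 45  42  43  44  45  42  41  39  44  43  42  53  87 119 136 137 128 112  88  66  60  72  89  96  96  88  69  62  62  64  69  83  98 105 106 106 105 104 104  97 100 125 133 134 132]
 [ 42  42  44  41  44  42  45  41  43  41  44  51  78 112 129 139 137 122 101  80  69  83 102 105 104  92  75  65  67  65  71  84 101 107 106 107 107 109 107 102  94 101 126 132 132]
 [ 58  43  44  43  41  44  44  41  43  42  42  43  53  86 120 136 139 131 112  90  72  80  99 105 106 102  85  70  63  63  64  68  85 101 108 107 108 108 109 107 102 102 125 133 134]
 [ 60  42  42  41  42  44  41  43  40  42  44  45  48  70 105 128 139 138 121 103  80  68  85 101 108 104  95  75  64  66  66  66  74  92 105 108 108 109 109 109 106 100 104 125 134]
 [ 82  56  44  41  42  45  42  41  44  42  44  43  43  52  85 118 137 143 133 115  92  74  86 103 107 108 106  98  75  66  67  66  71  86 105 
[... 3352 characters left out ...]
  72  73  74  73  74  73  73  74  71  71  69  69  71  71  74  79]
 [ 53  65  69  67  65  67  70  71  70  75  72  73  72  72  71  71  68  72  70  71  72  73  80  86  94 103]]
bar line [0.13851702 0.27864527] 7.886258228836052 widths [np.int64(3), np.int64(3), np.int64(3), np.int64(3), np.int64(3), np.int64(3), np.int64(3), np.int64(3), np.int64(3)] [0.53466843 0.35414085 0.136     ] [0.38979665 0.3322997  0.136     ] 0.0007728497882512886
plate [0.36314525 0.35901863 0.18536609] [0.5594377  0.39203206 0.20346607]
barz [0.36131992 0.31497113 0.12800065] [0.56195436 0.38652078 0.14499249]
head (320.0, 142.0) 6.403224468231201 [0.65001559 0.03101733 0.1       ] [0.64999729 0.03067383 0.1       ]
```

```bash
cat > g.py <<'E'
import sys; from h import *
from scipy.spatial.transform import Rotation as Ro
# usage: g.py x y z yaw [x y z yaw ...] -> shift/turn in the present tool frame
np.set_printoptions(suppress=True,linewidth=200)
s=env.sense(); T=Ro.from_euler("xyz",s["eef_rot"]); p=np.array(s["tcp_pos"])
print("t %.2f"%s["time"],p.round(4),"rot",np.round(s["eef_rot"],3),"F",np.round(s["ft_force"],1),"w %.4f gf %.1f"%(s["gripper_width"],s["gripper_force"]),"q",np.round(s["qpos"],2))
a=np.array(list(map(float,sys.argv[1:]))).reshape(-1,4)
for x,y,z,w in a: print((T.inv().apply(np.array([x,y,z])-p)).round(4),(T.inv()*Ro.from_euler("xyz",[np.pi,0,w])).as_rotvec().round(3))
E
python3 g.py .65 .031 .2 1.911
python3 - <<'E'
from h import *
c=env.read_camera("top");g=np.array(c["image"]).mean(2)
m=np.zeros((400,640),np.uint8);m[174:196,404:424]=(g[174:196,404:424]>88)&(g[174:196,404:424]<116)
n,l,st,ce=cv2.connectedComponentsWithStats(m,connectivity=4);i=1+np.argmax(st[1:,4])
v,u=np.nonzero(l==i);P=ray(c,u.astype(float),v.astype(float),.08)
print(len(u),P.mean(0),cv2.minAreaRect((P[:,:2]*1000).astype(np.float32)))
E
```

```text
t 0.15 [ 0.1915 -0.6471  0.1992] rot [-3.141 -0.     0.288] F [0.5 0.3 0.4] w 0.0852 gf 0.0 q [-1.32  0.12  1.44  0.    1.58 -0.04]
[ 0.6321 -0.5201 -0.0004] [-0.001 -0.001 -1.623]
192 [ 0.52701823 -0.26338624  0.08      ] ((527.5556030273438, -264.6117248535156), (49.85306930541992, 40.352298736572266), 18.97744369506836)
```

>>> {"fn": "move_arm", "kwargs": {"targets": [[[0.632,-0.52,0],[0,0,-1.62],1],[[0.632,-0.52,0],[0,0,-1.62],1],[[0.632,-0.52,0],[0,0,-1.62],1],[[0.632,-0.52,0],[0,0,-1.62],1],[[0.632,-0.52,0],[0,0,-1.62],1],[[0.632,-0.52,0],[0,0,-1.62],1],[[0.632,-0.52,0],[0,0,-1.62],1],[[0.632,-0.52,0],[0,0,-1.62],1],[[0.632,-0.52,0],[0,0,-1.62],1],[[0.632,-0.52,0],[0,0,-1.62],1]]}}

```text
time: 1.45
tcp_pos: [0.5424, -0.1275, 0.1998]
eef_rot: [3.141, 0.0, 1.91]
ft_force: [1.0, -1.8, 0.3]
gripper_width: -0.0002
gripper_force: 0.0
```

```bash
python3 g.py .65 .031 .125 1.911
```

```text
t 1.45 [ 0.5424 -0.1275  0.1998] rot [3.141 0.    1.91 ] F [ 1.  -1.8  0.3] w -0.0002 gf 0.0 q [-0.28 -0.14  1.7  -0.    1.59 -0.62]
[0.1137 0.1541 0.0749] [ 0.     0.    -0.001]
```

>>> {"fn": "move_arm", "kwargs": {"targets": [[[0.114,0.154,0],[0,0,0],1],[[0.114,0.154,0.0],[0,0,0],1],[[0.114,0.154,0.0],[0,0,0],1],[[0.114,0.154,0.05],[0,0,0],1],[[0.114,0.154,0.075],[0,0,0],1],[[0.114,0.154,0.075],[0,0,0],1],[[0.114,0.154,0.075],[0,0,0],1]]}}

```text
time: 2.33
tcp_pos: [0.6498, 0.0289, 0.1263]
eef_rot: [3.14, 0.0, 1.908]
ft_force: [0.5, -0.3, 0.4]
gripper_width: -0.0
gripper_force: 0.0
```

Now press in small steps: z 0.126 → about 0.098.

>>> {"fn": "move_arm", "kwargs": {"targets": [[[0,0,0.012],[0,0,0],1],[[0,0,0.018],[0,0,0],1],[[0,0,0.022],[0,0,0],1],[[0,0,0.025],[0,0,0],1],[[0,0,0.027],[0,0,0],1],[[0,0,0.028],[0,0,0],1],[[0,0,0.028],[0,0,0],1]]}}

```text
time: 3.2
tcp_pos: [0.6493, 0.029, 0.0968]
eef_rot: [3.142, 0.0, 1.908]
ft_force: [-0.0, 0.3, 0.9]
gripper_width: -0.0002
gripper_force: 0.0
```

>>> {"fn": "move_arm", "kwargs": {"targets": [[[0,0,-0.05],[0,0,0],1],[[0,0,-0.1],[0,0,0],-1],[[0,0,-0.1],[0,0,0],-1],[[0,0,-0.1],[0,0,0],-1]]}}

```text
time: 3.7
tcp_pos: [0.6492, 0.029, 0.1963]
eef_rot: [-3.141, -0.0, 1.908]
ft_force: [-0.0, 0.2, -1.0]
gripper_width: 0.0544
gripper_force: 0.0
```

```bash
python3 g.py .526 -.2635 .16 1.908
```

```text
t 3.70 [0.6492 0.029  0.1963] rot [-3.141 -0.     1.908] F [-0.   0.2 -1. ] w 0.0544 gf 0.0 q [ 0.01  0.06  1.5   0.    1.58 -0.33]
[-0.2353 -0.213   0.0363] [-0. -0. -0.]
```

>>> {"fn": "move_arm", "kwargs": {"targets": [[[-0.06,-0.054,0],[0,0,0],-1],[[-0.12,-0.109,0],[0,0,0],-1],[[-0.18,-0.163,0],[0,0,0],-1],[[-0.235,-0.213,0],[0,0,0],-1],[[-0.235,-0.213,0.0],[0,0,0],-1],[[-0.235,-0.213,0.036],[0,0,0],-1],[[-0.235,-0.213,0.036],[0,0,0],-1],[[-0.235,-0.213,0.036],[0,0,0],-1]]}}

```text
time: 4.7
tcp_pos: [0.5263, -0.2626, 0.1611]
eef_rot: [-3.141, -0.0, 1.908]
ft_force: [-0.2, 0.2, 0.1]
gripper_width: 0.0854
gripper_force: 0.0
```

```bash
python3 - <<'E'
from h import *
im,W=cam("top","pics/t2.png")
h=W[120:165,300:345]; m=h[...,2]>.085
p=h[m];print("head z",np.median(p[:,2]),np.percentile(p[:,2],80),p.mean(0),"box z",np.median(W[150:160,310:335,2]))
old=None
imS,WS=cam("side","pics/s2.png")
d=np.linalg.norm(WS[...,:2]-[.650,.031],axis=-1)<.017
q=WS[d];q=q[q[:,2]>.085];print("side head z pct",np.percentile(q[:,2],[10,50,90,98]))
E
python3 g.py .526 -.2635 .042 1.908
```

```text
head z 0.10340045628246006 0.10552448837098484 [0.648734   0.03087307 0.10286797] box z nan
side head z pct [0.0947633  0.10536421 0.10875058 0.11065017]
t 4.80 [ 0.5267 -0.2626  0.1619] rot [3.141 0.001 1.909] F [-0.2 -0.4  0.4] w 0.0854 gf 0.0 q [-0.51 -0.06  1.68  0.    1.52 -0.84]
[-0.0005 -0.0011  0.1199] [0.001 0.001 0.001]
```

Run:
```python
from h import *
a=cv2.imread("pics/side0.png")[155:215,250:315];b=cv2.imread("pics/s2.png")[155:215,250:315]
e=cv2.imread("pics/top0.png")[120:170,295:345];f=cv2.imread("pics/t2.png")[120:170,295:345]
r=lambda x:cv2.resize(x,(390,290),interpolation=cv2.INTER_CUBIC)
cv2.imwrite("pics/cmp.png",np.vstack([np.hstack([r(a),r(b)]),np.hstack([r(e),r(f)])]))
```

```text
(no output)
```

View pics/cmp.png

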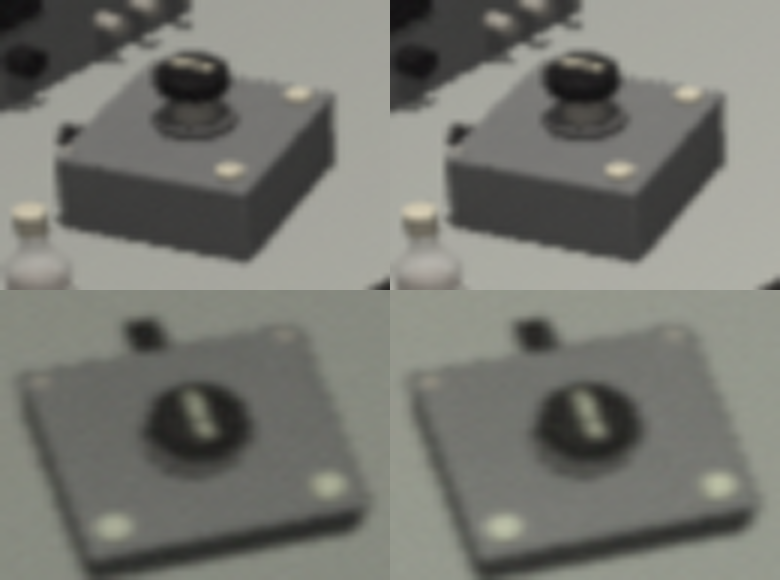

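The side (left, before; right, after) and top crops are identical: the head is still up, so the press did not reach it. Going back to press deeper while watching the force.

```bash
python3 g.py .650 .031 .162 1.908
```

```text
t 4.80 [ 0.5267 -0.2626  0.1619] rot [3.141 0.001 1.909] F [-0.2 -0.4  0.4] w 0.0854 gf 0.0 q [-0.51 -0.06  1.68  0.    1.52 -0.84]
[ 0.2361  0.2137 -0.0001] [0.001 0.001 0.001]
```

>>> {"fn": "move_arm", "kwargs": {"targets": [[[0.06,0.054,-0.02],[0,0,0],1],[[0.12,0.109,-0.02],[0,0,0],1],[[0.18,0.163,-0.02],[0,0,0],1],[[0.236,0.213,-0.02],[0,0,0],1],[[0.236,0.213,0.0],[0,0,0],1],[[0.236,0.213,0.05],[0,0,0],1],[[0.236,0.213,0.06],[0,0,0],1],[[0.236,0.213,0.063],[0,0,0],1],[[0.236,0.213,0.065],[0,0,0],1],[[0.236,0.213,0.065],[0,0,0],1]]}}

```text
time: 6.05
tcp_pos: [0.6495, 0.0294, 0.0973]
eef_rot: [3.14, 0.001, 1.907]
ft_force: [0.3, 0.7, -0.7]
gripper_width: 0.0001
gripper_force: 0.0
```

>>> {"fn": "move_arm", "kwargs": {"targets": [[[0,0,0.002],[0,0,0],1],[[0,0,0.002],[0,0,0],1]]}}

```text
time: 6.3
tcp_pos: [0.649, 0.0298, 0.0939]
eef_rot: [3.141, 0.0, 1.908]
ft_force: [-1.0, 0.1, -0.1]
gripper_width: -0.0001
gripper_force: 0.0
```

Run:
```python
from h import *
im,W=cam("side")
cv2.imwrite("pics/s3.png",cv2.resize(im[120:215,235:330],(600,600),interpolation=cv2.INTER_CUBIC))
```

```text
(no output)
```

View pics/s3.png

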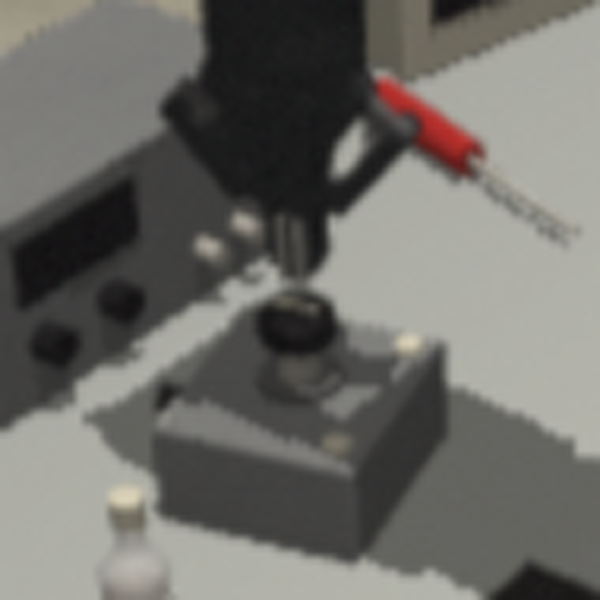

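The fingertips (crop 297,278) are still several mm above the head top (297,300), so the true tips are higher than the reported TCP. I'll find contact by force.

>>> {"fn": "move_arm", "kwargs": {"targets": [[[0,0,0.002],[0,0,0],1],[[0,0,0.004],[0,0,0],1],[[0,0,0.004],[0,0,0],1]]}}

```text
time: 6.72
tcp_pos: [0.6488, 0.03, 0.0894]
eef_rot: [-3.141, -0.0, 1.908]
ft_force: [-0.9, -0.1, 0.8]
gripper_width: 0.0
gripper_force: 0.0
```

>>> {"fn": "move_arm", "kwargs": {"targets": [[[0,0,0.002],[0,0,0],1],[[0,0,0.004],[0,0,0],1],[[0,0,0.004],[0,0,0],1]]}}

```text
time: 7.1
tcp_pos: [0.6489, 0.03, 0.0855]
eef_rot: [-3.141, -0.0, 1.908]
ft_force: [-0.3, 0.7, 0.5]
gripper_width: 0.0001
gripper_force: 0.0
```

Run:
```python
from h import *
im,W=cam("side")
d=np.linalg.norm(W[...,:2]-[.645,.031],axis=-1)<.03
v,u=np.nonzero(d&(W[...,2]>.07))
for r in range(v.min(),v.max()+1,1):
    q=u[v==r]
    if len(q): print(r,q.min(),q.max(),W[r,q].mean(0).round(3),im[r,q].mean().round(0))
```

```text
55 277 283 [0.654 0.006 0.456] 79.0
56 274 284 [0.652 0.012 0.456] 85.0
57 272 285 [0.648 0.018 0.456] 84.0
58 269 286 [0.646 0.023 0.455] 86.0
59 267 287 [0.644 0.029 0.455] 85.0
60 265 287 [0.642 0.036 0.454] 85.0
61 266 287 [0.637 0.039 0.454] 82.0
62 269 287 [0.633 0.039 0.452] 82.0
63 274 287 [0.626 0.037 0.45 ] 81.0
64 283 287 [0.62  0.026 0.445] 78.0
115 288 290 [0.62  0.021 0.294] 77.0
116 285 290 [0.619 0.029 0.295] 74.0
117 274 289 [0.626 0.045 0.296] 82.0
118 272 288 [0.63  0.05  0.294] 80.0
119 274 284 [0.63  0.051 0.292] 71.0
120 277 284 [0.626 0.05  0.289] 44.0
121 285 285 [0.618 0.042 0.285] 25.0
123 281 288 [0.619 0.04  0.278] 26.0
124 287 287 [0.617 0.035 0.273] 26.0
125 281 281 [0.624 0.052 0.275] 27.0
126 287 287 [0.617 0.035 0.267] 30.0
127 287 289 [0.616 0.032 0.262] 29.0
128 278 282 [0.627 0.054 0.265] 28.0
130 288 289 [0.615 0.031 0.253] 30.0
131 287 287 [0.617 0.037 0.251] 29.0
132 284 289 [0.617 0.039 0.249] 28.0
133 271 289 [0.629 0.037 0.241] 27.0
134 271 289 [0.637 0.04  0.236] 26.0
135 272 289 [0.641 0.039 0.231] 27.0
136 272 288 [0.642 0.04  0.228] 27.0

[... 927 characters left out ...]
2 277 286 [0.647 0.036 0.134] 60.0
163 278 286 [0.644 0.037 0.132] 61.0
164 279 285 [0.643 0.038 0.129] 64.0
165 279 284 [0.646 0.037 0.124] 74.0
166 278 285 [0.652 0.031 0.114] 81.0
167 277 286 [0.655 0.028 0.107] 79.0
168 276 287 [0.652 0.032 0.107] 67.0
169 275 287 [0.65  0.037 0.107] 44.0
170 275 287 [0.648 0.039 0.105] 32.0
171 275 287 [0.647 0.04  0.103] 32.0
172 276 287 [0.643 0.043 0.102] 29.0
173 276 287 [0.643 0.043 0.098] 26.0
174 277 286 [0.643 0.043 0.095] 23.0
175 278 285 [0.643 0.044 0.091] 29.0
176 279 285 [0.648 0.036 0.081] 54.0
177 279 285 [0.649 0.036 0.077] 70.0
178 279 286 [0.647 0.036 0.074] 72.0
179 279 284 [0.648 0.039 0.071] 75.0
181 278 278 [0.651 0.053 0.07 ] 53.0
```

Camera depth puts the tips at about 0.12 m, well above the head's 0.107 m. I'll keep lowering in small force-checked steps.

>>> {"fn": "move_arm", "kwargs": {"targets": [[[0,0,0.003],[0,0,0],1],[[0,0,0.006],[0,0,0],1],[[0,0,0.006],[0,0,0],1]]}}

```text
time: 7.52
tcp_pos: [0.6488, 0.03, 0.0793]
eef_rot: [-3.141, -0.0, 1.908]
ft_force: [-0.4, 0.7, 0.3]
gripper_width: 0.0003
gripper_force: 0.0
```

>>> {"fn": "move_arm", "kwargs": {"targets": [[[0,0,0.002],[0,0,0],1],[[0,0,0.004],[0,0,0],1],[[0,0,0.004],[0,0,0],1]]}}

```text
time: 7.9
tcp_pos: [0.6489, 0.0299, 0.0755]
eef_rot: [-3.141, -0.0, 1.908]
ft_force: [0.4, 0.0, 0.7]
gripper_width: 0.0002
gripper_force: 0.0
```

Run:
```python
from h import *
im,W=cam("side")
for r in range(156,182): print(r,W[r,281].round(3),im[r,276:290].mean(1).astype(int))
cv2.imwrite("pics/s4.png",cv2.resize(im[130:200,250:320],(600,600),interpolation=cv2.INTER_CUBIC))
```

```text
156 [0.643 0.041 0.159] [33 28 27 27 27 26 28 26 25 25 26 29 29 30]
157 [0.642 0.041 0.156] [51 32 26 25 24 25 27 27 27 26 29 33 33 31]
158 [0.643 0.041 0.152] [55 34 29 35 32 29 30 28 25 25 32 58 53 51]
159 [0.648 0.036 0.144] [ 59  43  43  68  57  53  45  33  28  26  45 103 112 105]
160 [0.644 0.041 0.144] [ 79  61  49  73  59  61  65  48  32  26  51 121 150 152]
161 [0.643 0.042 0.142] [131  89  51  70  56  58  70  53  32  25  52 123 161 168]
162 [0.643 0.042 0.138] [154 108  58  70  58  55  71  53  32  25  43 109 159 169]
163 [0.645 0.04  0.133] [130 104  61  70  56  55  71  53  34  26  42  99 158 169]
164 [0.647 0.038 0.127] [138 109  63  70  58  54  69  54  34  29  42 100 158 169]
165 [0.645 0.041 0.126] [159 117  62  63  61  56  72  59  37  32  51 119 162 169]
166 [0.648 0.038 0.12 ] [162 126  70  64  63  54  71  61  38  33  67 141 166 170]
167 [0.647 0.04  0.117] [127  97  73  74  66  50  71  63  42  33  55 120 162 170]
168 [0.648 0.039 0.113] [ 75  51  51  63  68  52  75  74  60  49  39  82 154 170]
169 [0.648 0.039 0.109] [ 38  26  29  39  49  43  64  67  58  43  28  57 134
[... 163 characters left out ...]
6 102]
172 [0.638 0.05  0.108] [31 21 23 25 32 36 35 33 29 28 23 27 54 73]
173 [0.643 0.046 0.1  ] [38 23 19 20 27 27 28 26 25 22 21 33 62 72]
174 [0.645 0.044 0.094] [50 30 20 18 19 19 23 21 20 24 30 50 69 77]
175 [0.642 0.047 0.093] [65 53 34 27 26 26 27 28 29 36 48 62 71 75]
176 [0.647 0.042 0.085] [69 59 49 51 53 54 49 52 58 56 56 59 65 73]
177 [0.649 0.04  0.079] [65 57 55 65 71 73 71 71 71 64 55 54 58 69]
178 [0.647 0.043 0.078] [58 54 56 69 77 79 79 77 74 66 56 54 54 62]
179 [0.651 0.039 0.07 ] [56 54 54 67 75 80 79 77 73 65 59 57 55 58]
180 [0.648 0.042 0.069] [54 52 54 57 65 74 74 72 66 63 75 75 65 68]
181 [0.644 0.047 0.07 ] [ 51  50  52  53  56  64  78  80  79  77  80  75  74 101]
```

View pics/s4.png

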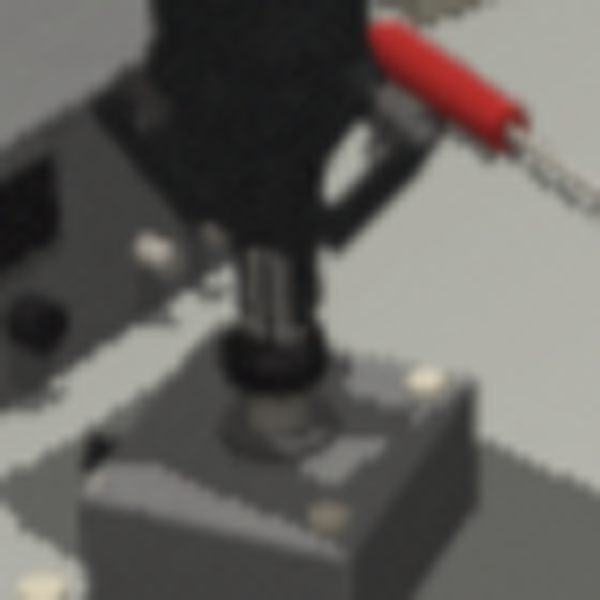

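The tips are now right at the head's top (crop 275,330), with a reported z of 0.0755. Real tip z is therefore about reported + 0.03, which I'll calibrate on contact.

>>> {"fn": "move_arm", "kwargs": {"targets": [[[0,0,0.002],[0,0,0],1],[[0,0,0.003],[0,0,0],1],[[0,0,0.003],[0,0,0],1]]}}

```text
time: 8.32
tcp_pos: [0.6492, 0.03, 0.0731]
eef_rot: [3.141, 0.0, 1.908]
ft_force: [-0.1, -0.3, 3.6]
gripper_width: 0.0003
gripper_force: 2.2
```

>>> {"fn": "move_arm", "kwargs": {"targets": [[[0,0,0.002],[0,0,0],1],[[0,0,0.003],[0,0,0],1],[[0,0,0.003],[0,0,0],1]]}}

```text
time: 8.7
tcp_pos: [0.6488, 0.03, 0.0692]
eef_rot: [-3.141, -0.0, 1.908]
ft_force: [1.0, 0.4, -0.0]
gripper_width: 0.0003
gripper_force: 0.0
```

Contact came at reported z ≈ 0.0745 (head top 0.107) with 3.6 N, then the force vanished, which looks like a snap down. The tip is therefore reported z + 0.0325. Lifting to verify.

>>> {"fn": "move_arm", "kwargs": {"targets": [[[0,0,-0.05],[0,0,0],1],[[0,0,-0.09],[0,0,0],-1],[[-0.06,-0.054,-0.09],[0,0,0],-1],[[-0.12,-0.109,-0.09],[0,0,0],-1],[[-0.18,-0.163,-0.09],[0,0,0],-1],[[-0.235,-0.213,-0.09],[0,0,0],-1],[[-0.235,-0.213,-0.09],[0,0,0],-1],[[-0.235,-0.213,-0.09],[0,0,0],-1]]}}

```text
time: 9.7
tcp_pos: [0.524, -0.2653, 0.1596]
eef_rot: [-3.141, 0.0, 1.904]
ft_force: [1.2, 0.1, -0.1]
gripper_width: 0.0856
gripper_force: 0.0
```

```bash
python3 - <<'E'
from h import *
im,W=cam("top","pics/t5.png")
h=W[120:165,300:345]; p=h[h[...,2]>.085];print("head z",np.median(p[:,2]),p.mean(0))
imS,WS=cam("side","pics/s5.png")
q=WS[np.linalg.norm(WS[...,:2]-[.650,.031],axis=-1)<.017];q=q[q[:,2]>.085];print("side head z pct",np.percentile(q[:,2],[10,50,90,98]))
# pad/finger geometry above the vice in side view
d=(np.linalg.norm(WS[...,:2]-[.526,-.2635],axis=-1)<.08)&(WS[...,2]>.09)
z=WS[d];print("lowest gripper pts",np.percentile(z[:,2],[0.5,2,5,20]))
E
python3 g.py .526 -.2635 .0095 1.908
```

```text
head z 0.09492745524884715 [0.64912334 0.03064385 0.09474188]
side head z pct [0.09119397 0.09783613 0.10101897 0.10192476]
lowest gripper pts [0.21341439 0.22623871 0.2489105  0.28850412]
t 9.80 [ 0.5253 -0.2628  0.1596] rot [-3.142 -0.     1.906] F [ 0.3  1.6 -0.1] w 0.0852 gf 0.0 q [-0.51 -0.06  1.69  0.    1.52 -0.84]
[-0.0009  0.0004  0.1501] [-0.    -0.    -0.002]
```

The head dropped about 8.5 mm in both cameras, so it is latched. Descending on the pad.

>>> {"fn": "move_arm", "kwargs": {"targets": [[[-0.001,0,0.05],[0,0,0],-1],[[-0.001,0,0.09],[0,0,0],-1],[[-0.001,0,0.12],[0,0,0],-1],[[-0.001,0,0.13],[0,0,0],-1],[[-0.001,0,0.14],[0,0,0],-1],[[-0.001,0,0.149],[0,0,0],-1],[[-0.001,0,0.149],[0,0,0],-1]]}}

```text
time: 10.68
tcp_pos: [0.526, -0.2631, 0.0106]
eef_rot: [-3.141, -0.0, 1.908]
ft_force: [-0.9, 0.1, 0.1]
gripper_width: 0.0852
gripper_force: 0.0
```

>>> {"fn": "move_arm", "kwargs": {"targets": [[[0,0,0],[0,0,0],0.2],[[0,0,0],[0,0,0],1],[[0,0,0],[0,0,0],1],[[0,0,0],[0,0,0],1],[[0,0,0],[0,0,0],1],[[0,0,0],[0,0,0],1]]}}

```text
time: 11.42
tcp_pos: [0.5264, -0.2635, 0.0115]
eef_rot: [3.141, 0.001, 1.908]
ft_force: [-0.5, 0.3, 6.3]
gripper_width: 0.0513
gripper_force: 63.1
```

>>> {"fn": "move_arm", "kwargs": {"targets": [[[0,0,-0.01],[0,0,0],1],[[0,0,-0.025],[0,0,0],1],[[0,0,-0.05],[0,0,0],1],[[0,0,-0.08],[0,0,0],1],[[0,0,-0.11],[0,0,0],1],[[0,0,-0.13],[0,0,0],1],[[0,0,-0.13],[0,0,0],1]]}}

```text
time: 12.3
tcp_pos: [0.5265, -0.2635, 0.1424]
eef_rot: [3.14, 0.002, 1.908]
ft_force: [-0.8, -0.5, -1.2]
gripper_width: 0.0515
gripper_force: 62.6
```

```bash
python3 g.py .463 .073 .14 3.276
```

```text
t 12.30 [ 0.5265 -0.2635  0.1424] rot [3.14  0.002 1.908] F [-0.8 -0.5 -1.2] w 0.0515 gf 62.6 q [-0.51 -0.05  1.71 -0.    1.48 -0.84]
[0.3385 0.0513 0.0018] [ 0.     0.003 -1.368]
```

>>> {"fn": "move_arm", "kwargs": {"targets": [[[0.06,0.01,0],[0,0,-0.18],1],[[0.12,0.02,0],[0,0,-0.36],1],[[0.18,0.03,0],[0,0,-0.54],1],[[0.24,0.04,0],[0,0,-0.72],1],[[0.3,0.048,0],[0,0,-0.9],1],[[0.339,0.051,0],[0,0,-1.08],1],[[0.339,0.051,0.03],[0,0,-1.26],1],[[0.339,0.051,0.08],[0,0,-1.37],1],[[0.339,0.051,0.11],[0,0,-1.37],1],[[0.339,0.051,0.11],[0,0,-1.37],1]]}}

```text
time: 13.55
tcp_pos: [0.46, 0.0734, 0.0278]
eef_rot: [3.141, -0.005, -3.005]
ft_force: [-0.9, 0.5, -0.7]
gripper_width: 0.0513
gripper_force: 62.9
```

```bash
python3 g.py .463 .073 -.0055 3.279
python3 - <<'E'
from h import *
im,W=cam("side","pics/s6.png")
d=(np.linalg.norm(W[...,:2]-[.463,.073],axis=-1)<.045)&(W[...,2]<.13)&(W[...,2]>.008)
print("pad low pts z",np.percentile(W[d][:,2],[1,5,10,50]),d.sum())
E
```

```text
t 13.55 [0.46   0.0734 0.0278] rot [ 3.141 -0.005 -3.005] F [-0.9  0.5 -0.7] w 0.0513 gf 62.9 q [ 0.1  -0.25  2.07  0.    1.32 -1.6 ]
[-0.003  -0.0009  0.0332] [ 0.    -0.005 -0.001]
pad low pts z [0.03544477 0.04192004 0.04589309 0.085632  ] 432
```

>>> {"fn": "move_arm", "kwargs": {"targets": [[[0,0,0.015],[0,-0.005,0],1],[[0,0,0.024],[0,-0.005,0],1],[[0,0,0.028],[0,-0.005,0],1],[[0,0,0.03],[0,-0.005,0],1],[[0,0,0.031],[0,-0.005,0],1],[[0,0,0.031],[0,-0.005,0],1]]}}

```text
time: 14.35
tcp_pos: [0.4621, 0.0736, -0.0001]
eef_rot: [-3.142, 0.005, -3.005]
ft_force: [-0.9, 0.9, -1.3]
gripper_width: 0.0514
gripper_force: 62.9
```

>>> {"fn": "move_arm", "kwargs": {"targets": [[[0,0,0.001],[0,0,0],1],[[0,0,0.001],[0,0,0],1]]}}

```text
time: 14.6
tcp_pos: [0.462, 0.0736, -0.0013]
eef_rot: [3.142, 0.005, -3.005]
ft_force: [0.9, -0.1, -0.7]
gripper_width: 0.0513
gripper_force: 62.9
```

>>> {"fn": "move_arm", "kwargs": {"targets": [[[0,0,0.002],[0,0.004,0],1],[[0,0,0.002],[0,0.004,0],1]]}}

```text
time: 14.85
tcp_pos: [0.462, 0.0736, -0.0035]
eef_rot: [-3.142, 0.001, -3.005]
ft_force: [0.7, -0.1, -0.9]
gripper_width: 0.0512
gripper_force: 62.9
```

>>> {"fn": "move_arm", "kwargs": {"targets": [[[0,0,0.001],[0,0,0],1],[[0,0,0.0015],[0,0,0],1]]}}

```text
time: 15.1
tcp_pos: [0.462, 0.0736, -0.0049]
eef_rot: [3.142, 0.001, -3.005]
ft_force: [0.0, 0.8, -1.0]
gripper_width: 0.0514
gripper_force: 62.9
```

>>> {"fn": "move_arm", "kwargs": {"targets": [[[0,0,0.001],[0,0,0],1],[[0,0,0.0015],[0,0,0],1]]}}

```text
time: 15.35
tcp_pos: [0.4622, 0.0736, -0.0055]
eef_rot: [-3.142, 0.001, -3.005]
ft_force: [-7.6, -0.3, 15.2]
gripper_width: 0.0509
gripper_force: 64.5
```

Contact with the mat (15 N). Release, rise, turn a quarter.

>>> {"fn": "move_arm", "kwargs": {"targets": [[[0,0,-0.001],[0,0,0],0.2],[[0,0,-0.001],[0,0,0],-0.3],[[0,0,-0.001],[0,0,0],-1],[[0,0,-0.001],[0,0,0],-1],[[0,0,-0.03],[0,0,0],-1],[[0,0,-0.08],[0,0,0],-1],[[0,0,-0.11],[0,0,0],-1],[[0,0,-0.11],[0,0,0.18],-1],[[0,0,-0.11],[0,0,0.36],-1],[[0,0,-0.11],[0,0,0.54],-1]]}}

```text
time: 16.6
tcp_pos: [0.4619, 0.0736, 0.1037]
eef_rot: [3.141, 0.001, 2.732]
ft_force: [0.6, -0.5, 0.5]
gripper_width: 0.0849
gripper_force: 0.0
```

>>> {"fn": "move_arm", "kwargs": {"targets": [[[0,0,0],[0,0,0.18],-1],[[0,0,0],[0,0,0.36],-1],[[0,0,0],[0,0,0.54],-1],[[0,0,0],[0,0,0.72],-1],[[0,0,0],[0,0,0.9],-1],[[0,0,0],[0,0,1.03],-1],[[0,0,0],[0,0,1.03],-1]]}}

```text
time: 17.48
tcp_pos: [0.4619, 0.0736, 0.1037]
eef_rot: [3.141, -0.0, 1.709]
ft_force: [0.2, 0.1, 0.6]
gripper_width: 0.0853
gripper_force: 0.0
```

```bash
python3 g.py .4622 .0736 .0085 1.709
python3 - <<'E'
from h import *
im,W=cam("side","pics/s7.png")
d=(np.linalg.norm(W[...,:2]-[.4622,.0736],axis=-1)<.05)&(W[...,2]<.085)&(W[...,2]>.01)
p=W[d];print("pad top z",np.percentile(p[:,2],[50,90,98]),p[p[:,2]>.055].mean(0),cv2.minAreaRect((p[p[:,2]>.055][:,:2]*1000).astype(np.float32)))
E
```

```text
t 17.48 [0.4619 0.0736 0.1037] rot [ 3.141 -0.     1.709] F [0.2 0.1 0.6] w 0.0853 gf 0.0 q [ 0.1  -0.31  1.99  0.    1.46 -0.03]
[-0.0001  0.0002  0.0952] [ 0.001 -0.    -0.   ]
pad top z [0.05304544 0.0651777  0.06763336] [0.46090801 0.07837725 0.0630345 ] ((463.56158447265625, 75.98362731933594), (39.9506721496582, 56.10329055786133), 6.7674055099487305)
```

>>> {"fn": "move_arm", "kwargs": {"targets": [[[0,0,0.04],[0,0,0],-1],[[0,0,0.075],[0,0,0],-1],[[0,0,0.088],[0,0,0],-1],[[0,0,0.095],[0,0,0],-1],[[0,0,0.095],[0,0,0],-0.2],[[0,0,0.095],[0,0,0],1],[[0,0,0.095],[0,0,0],1],[[0,0,0.095],[0,0,0],1],[[0,0,0.095],[0,0,0],1],[[0,0,0.095],[0,0,0],1]]}}

```text
time: 18.77
tcp_pos: [0.4626, 0.0737, 0.0098]
eef_rot: [3.139, 0.0, 1.708]
ft_force: [-1.8, -1.0, 5.2]
gripper_width: 0.0367
gripper_force: 59.6
```

>>> {"fn": "move_arm", "kwargs": {"targets": [[[0,0,-0.02],[0,0,0],1],[[0,0,-0.06],[0,0,0],1],[[0,0,-0.11],[0,0,0],1],[[0,0,-0.16],[0,0,0],1],[[0,0,-0.2],[0,0,0],1],[[0,0,-0.2],[0,0,0],1]]}}

```text
time: 19.52
tcp_pos: [0.4628, 0.0737, 0.2122]
eef_rot: [3.135, 0.0, 1.708]
ft_force: [0.4, 0.7, -2.5]
gripper_width: 0.0365
gripper_force: 60.8
```

```bash
python3 g.py .464 .3415 .2 1.709
```

```text
t 19.52 [0.4628 0.0737 0.2122] rot [3.135 0.    1.708] F [ 0.4  0.7 -2.5] w 0.0365 gf 60.8 q [ 0.1  -0.35  1.85  0.    1.64 -0.03]
[0.2651 0.0377 0.0124] [ 0.006  0.    -0.001]
```

>>> {"fn": "move_arm", "kwargs": {"targets": [[[0.06,0.009,0],[0.006,0,0],1],[[0.12,0.018,0],[0.006,0,0],1],[[0.18,0.027,0],[0.006,0,0],1],[[0.23,0.034,0],[0.006,0,0],1],[[0.265,0.038,0],[0.006,0,0],1],[[0.265,0.038,0.02],[0.006,0,0],1],[[0.265,0.038,0.04],[0.006,0,0],1],[[0.265,0.038,0.04],[0.006,0,0],1],[[0.265,0.038,0.04],[0.006,0,0],1]]}}

```text
time: 20.65
tcp_pos: [0.4636, 0.3406, 0.1691]
eef_rot: [-3.137, -0.0, 1.707]
ft_force: [0.7, 0.7, -0.8]
gripper_width: 0.0367
gripper_force: 61.6
```

```bash
python3 g.py .464 .3415 .1108 1.709
python3 - <<'E'
from h import *
im,W=cam("top"); imS,WS=cam("side")
cv2.imwrite("pics/b1.png",np.hstack([cv2.resize(im[140:260,150:270],(400,400),interpolation=cv2.INTER_CUBIC),cv2.resize(imS[150:310,180:340],(400,400),interpolation=cv2.INTER_CUBIC)]))
E
```

```text
t 20.65 [0.4636 0.3406 0.1691] rot [-3.137 -0.     1.707] F [ 0.7  0.7 -0.8] w 0.0367 gf 61.6 q [ 0.59 -0.09  1.7   0.    1.54  0.45]
[0.0008 0.0008 0.0583] [-0.005 -0.    -0.002]
```

View pics/b1.png

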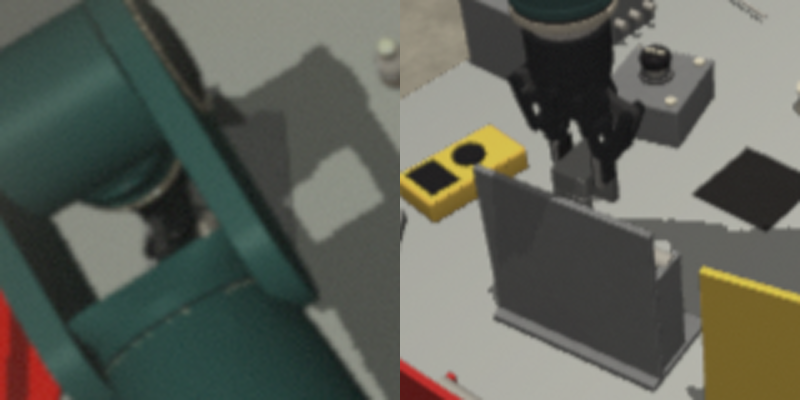

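The pad is held above the bar, behind the plate's top edge in the side view (right half, 575,180); the head is still down and the bar itself is hidden. Lowering with force checks.

>>> {"fn": "move_arm", "kwargs": {"targets": [[[0.001,0.001,0.01],[-0.005,0,0],1],[[0.001,0.001,0.02],[-0.005,0,0],1],[[0.001,0.001,0.026],[-0.005,0,0],1],[[0.001,0.001,0.032],[-0.005,0,0],1]]}}

```text
time: 21.25
tcp_pos: [0.464, 0.3424, 0.1362]
eef_rot: [-3.141, 0.0, 1.708]
ft_force: [0.4, 1.3, -1.5]
gripper_width: 0.0367
gripper_force: 61.7
```

>>> {"fn": "move_arm", "kwargs": {"targets": [[[0,0,0.006],[0,0,0],1],[[0,0,0.012],[0,0,0],1],[[0,0,0.016],[0,0,0],1],[[0,0,0.019],[0,0,0],1],[[0,0,0.019],[0,0,0],1]]}}

```text
time: 21.88
tcp_pos: [0.464, 0.3424, 0.1176]
eef_rot: [-3.141, 0.0, 1.708]
ft_force: [-0.4, 0.6, -0.8]
gripper_width: 0.037
gripper_force: 61.7
```

>>> {"fn": "move_arm", "kwargs": {"targets": [[[0,0,0.002],[0,0,0],1],[[0,0,0.004],[0,0,0],1],[[0,0,0.004],[0,0,0],1]]}}

```text
time: 22.25
tcp_pos: [0.4639, 0.3423, 0.1136]
eef_rot: [-3.141, 0.0, 1.708]
ft_force: [-0.0, 0.6, -1.6]
gripper_width: 0.0363
gripper_force: 61.7
```

>>> {"fn": "move_arm", "kwargs": {"targets": [[[0,0,0.001],[0,0,0],1],[[0,0,0.0015],[0,0,0],1]]}}

```text
time: 22.5
tcp_pos: [0.464, 0.3424, 0.1122]
eef_rot: [3.142, -0.0, 1.708]
ft_force: [0.1, 0.5, -1.7]
gripper_width: 0.0365
gripper_force: 61.7
```

>>> {"fn": "move_arm", "kwargs": {"targets": [[[0,0,0.001],[0,0,0],1],[[0,0,0.0015],[0,0,0],1]]}}

```text
time: 22.75
tcp_pos: [0.464, 0.3424, 0.1107]
eef_rot: [3.142, -0.0, 1.708]
ft_force: [0.4, 0.0, 2.0]
gripper_width: 0.0369
gripper_force: 62.0
```

>>> {"fn": "move_arm", "kwargs": {"targets": [[[0,0,0.001],[0,0,0],1],[[0,0,0.001],[0,0,0],1]]}}

```text
time: 23.0
tcp_pos: [0.4641, 0.3425, 0.1106]
eef_rot: [3.141, -0.0, 1.708]
ft_force: [-3.1, -1.7, 7.4]
gripper_width: 0.037
gripper_force: 62.7
```

Seated at the predicted height with 7 N. Release gently and rise.

>>> {"fn": "move_arm", "kwargs": {"targets": [[[0,0,0],[0,0,0],0.2],[[0,0,0],[0,0,0],0.0],[[0,0,0],[0,0,0],-0.3],[[0,0,0],[0,0,0],-0.6],[[0,0,0],[0,0,0],-0.6]]}}

```text
time: 23.62
tcp_pos: [0.464, 0.3424, 0.1097]
eef_rot: [-3.142, 0.0, 1.708]
ft_force: [-0.8, 1.0, 0.1]
gripper_width: 0.0681
gripper_force: 0.0
```

>>> {"fn": "move_arm", "kwargs": {"targets": [[[0,0,-0.01],[0,0,0],-0.6],[[0,0,-0.03],[0,0,0],-0.6],[[0,0,-0.07],[0,0,0],-0.6],[[0,0,-0.12],[0,0,0],-0.6],[[0,0,-0.14],[0,0,0],-0.8],[[0,0,-0.14],[0,0,0],-1]]}}

```text
time: 24.38
tcp_pos: [0.4644, 0.3426, 0.2518]
eef_rot: [3.139, -0.001, 1.708]
ft_force: [-0.4, 0.7, -0.2]
gripper_width: 0.0855
gripper_force: 0.0
```

```bash
python3 g.py .65 .031 .20 2.2
```

```text
t 24.38 [0.4644 0.3426 0.2518] rot [ 3.139 -0.001  1.708] F [-0.4  0.7 -0.2] w 0.0855 gf 0.0 q [ 0.59 -0.11  1.58  0.    1.66  0.45]
[-0.3341  0.1412  0.0518] [ 0.003 -0.001 -0.492]
```

>>> {"fn": "move_arm", "kwargs": {"targets": [[[-0.057,0.024,0],[0,0,-0.1],-1],[[-0.114,0.048,0],[0,0,-0.2],-1],[[-0.17,0.072,0],[0,0,-0.3],-1],[[-0.227,0.096,0],[0,0,-0.4],-1],[[-0.284,0.12,0],[0,0,-0.49],-1],[[-0.334,0.141,0],[0,0,-0.49],-1],[[-0.334,0.141,0.05],[0,0,-0.49],-1],[[-0.334,0.141,0.09],[0,0,-0.49],-1],[[-0.334,0.141,0.09],[0,0,-0.49],-1]]}}

```text
time: 25.5
tcp_pos: [0.6474, 0.0306, 0.1552]
eef_rot: [-3.136, -0.004, 2.198]
ft_force: [-0.4, -0.1, 0.6]
gripper_width: 0.0852
gripper_force: 0.0
```

```bash
python3 - <<'E'
from h import *
im,W=cam("top","pics/t8.png"); imS,WS=cam("side")
q=W[155:245,180:250].reshape(-1,3)
p=q[(np.hypot(q[:,0]-.464,q[:,1]-.342)<.04)&(q[:,2]>.145)&(q[:,2]<.18)];print("pad top",len(p),p.mean(0),np.median(p[:,2]),cv2.minAreaRect((p[:,:2]*1000).astype(np.float32)))
q=WS[np.linalg.norm(WS[...,:2]-[.650,.031],axis=-1)<.017];q=q[(q[:,2]>.085)&(q[:,2]<.12)];print("side head z",np.percentile(q[:,2],[10,50,90]))
o=np.hstack([cv2.resize(im[150:250,170:270],(400,400),interpolation=cv2.INTER_CUBIC),cv2.resize(imS[150:310,180:340],(400,400),interpolation=cv2.INTER_CUBIC)]);cv2.imwrite("pics/b2.png",o)
E
python3 g.py .65 .031 .05 2.2
```

```text
pad top 336 [0.46101936 0.34598783 0.16207171] 0.16261191215103799 ((463.51336669921875, 345.258056640625), (49.184173583984375, 57.10234069824219), 7.73713493347168)
side head z [0.08978343 0.09861039 0.10148944]
t 25.60 [0.6493 0.0309 0.1605] rot [-3.142 -0.     2.198] F [ 0.7 -0.3  0.7] w 0.0854 gf 0.0 q [ 0.01  0.08  1.55  0.    1.52 -0.62]
[-0.0003  0.0006  0.1105] [-0.    -0.    -0.002]
```

View pics/b2.png

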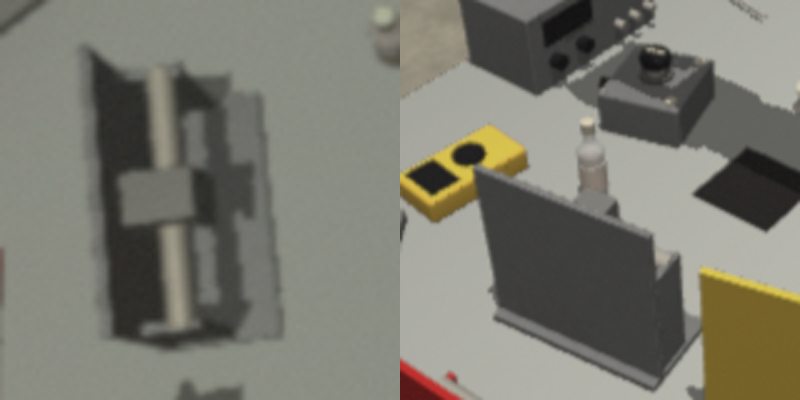

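The pad hangs level over the bar (158,195 in the left half), top at 0.163 m as expected, and the head is still latched. Now grip the head.

>>> {"fn": "move_arm", "kwargs": {"targets": [[[0,0.001,0.05],[0,0,0],-1],[[0,0.001,0.085],[0,0,0],-1],[[0,0.001,0.105],[0,0,0],-1],[[0,0.001,0.117],[0,0,0],-1],[[0,0.001,0.117],[0,0,0],-0.2],[[0,0.001,0.117],[0,0,0],1],[[0,0.001,0.117],[0,0,0],1],[[0,0.001,0.117],[0,0,0],1],[[0,0.001,0.117],[0,0,0],1],[[0,0.001,0.117],[0,0,0],1]]}}

```text
time: 26.85
tcp_pos: [0.6519, 0.0321, 0.045]
eef_rot: [3.137, 0.002, 2.198]
ft_force: [6.4, 5.4, 6.1]
gripper_width: 0.037
gripper_force: 60.7
```

>>> {"fn": "move_arm", "kwargs": {"targets": [[[0,0,0],[0,0,0.17],1],[[0,0,0],[0,0,0.34],1],[[0,0,-0.001],[0,0,0.51],1],[[0,0,-0.002],[0,0,0.68],1],[[0,0,-0.003],[0,0,0.85],1],[[0,0,-0.0045],[0,0,1.0],1],[[0,0,-0.006],[0,0,1.15],1],[[0,0,-0.007],[0,0,1.18],1],[[0,0,-0.008],[0,0,1.18],1]]}}

```text
time: 27.98
tcp_pos: [0.6541, 0.032, 0.0533]
eef_rot: [3.133, -0.006, 1.018]
ft_force: [29.7, 6.3, -8.6]
gripper_width: 0.0366
gripper_force: 60.9
```

>>> {"fn": "move_arm", "kwargs": {"targets": [[[0,0,0],[0,0,0],0.2],[[0,0,0],[0,0,0],-0.4],[[0,0,0],[0,0,0],-1],[[0,0,0],[0,0,0],-1],[[0,0,-0.03],[0,0,0],-1],[[0,0,-0.08],[0,0,0],-1],[[0,0,-0.13],[0,0,0],-1],[[0.03,0.05,-0.13],[0,0,0],-1],[[0.06,0.1,-0.13],[0,0,0],-1],[[0.06,0.1,-0.13],[0,0,0],-1]]}}

```text
time: 29.22
tcp_pos: [0.7687, 0.0296, 0.177]
eef_rot: [-3.138, 0.002, 1.017]
ft_force: [-0.8, -0.0, 0.1]
gripper_width: 0.0854
gripper_force: 0.0
```

```bash
python3 g.py
python3 - <<'E'
from h import *
im,W=cam("top","pics/t9.png"); imS,WS=cam("side","pics/s9.png")
h=W[120:165,300:345]; p=h[(h[...,2]>.085)&(h[...,2]<.12)];print("top head z",np.median(p[:,2]),len(p))
q=WS[np.linalg.norm(WS[...,:2]-[.650,.031],axis=-1)<.017];q=q[(q[:,2]>.085)&(q[:,2]<.12)];print("side head z",np.percentile(q[:,2],[10,50,90]))
E
```

```text
t 29.23 [0.7687 0.0296 0.177 ] rot [-3.138  0.002  1.017] F [-0.8 -0.   0.1] w 0.0854 gf 0.0 q [ 0.01  0.33  1.23 -0.    1.59  0.56]
top head z nan 0
side head z [0.09438221 0.10532523 0.108595  ]
  return _methods._mean(a, axis=axis, dtype=dtype,
  ret = ret.dtype.type(ret / rcount)
```

View pics/s9.png

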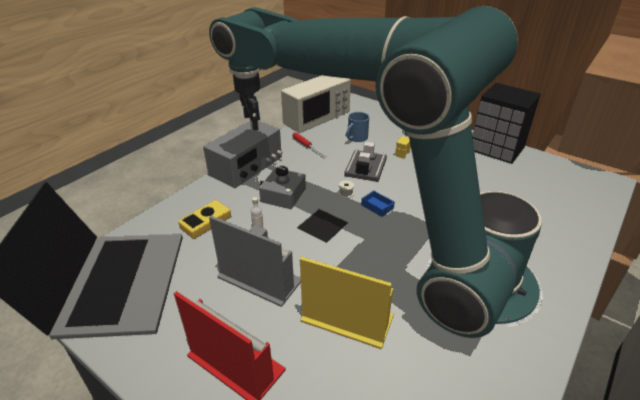

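The head is up (282,170), nothing else has moved, and the gripper hangs near the bench instrument (255,125). I'll rise clear of it, then hand in.

>>> {"fn": "move_arm", "kwargs": {"targets": [[[0,0,-0.05],[0,0,0],-1],[[0,0,-0.08],[0,0,0],-1],[[0,0,-0.08],[0,0,0],-1]]}}

```text
time: 29.7
tcp_pos: [0.7664, 0.03, 0.2656]
eef_rot: [3.137, -0.003, 1.018]
ft_force: [-0.3, 0.8, 0.8]
gripper_width: 0.0854
gripper_force: 0.0
```

```bash
python3 -c "
from cell import env
print(env.sense()['ft_force']); print(env.sign_off())"
```

```text
[-0.2994263   0.78233723  0.80736943]
the job is handed in; nothing more can be done
None
```

The job is handed in at 29.7 s of the 69 s: the stop button was latched, the pad was hung fully down on the grey rest bar, and the head was then twisted back up, with its height confirmed by camera; sign-off gave no verdict.

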